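Fit the nested double lid, then lift only the outer cover

TASK

The open canister needs its inner lid on, while the outer cover is wanted for washing. Take the nested lid pair by the inner lid's knob, slide it out from under the rack's slotted plate and lower it, still nested, onto the canister until the inner lid is fully home in the mouth. Let go of the knob, grip the outer cover by its collar and lift it off alone, leaving the inner lid seated and the canister and the things around where they were; finish while still holding the cover level, straight above the canister and clear of the knob's top, without letting go or putting it down.

Things in the scene. Friction and masses are not known exactly. Their poses are not given: they have to be found in the camera images.
- canister: Loose open round steel canister, 92 mm outside diameter, 100 mm tall, wall 3 mm, mouth 86 mm across, about 0.9 kg. Origin: centre of its underside, on the table; z up along its axis. With the inner lid fully home, the inner lid's origin is 86 mm above this origin, on the same axis.
- lid_rack: Fixed low dark-steel lid rack, 135x140x40 mm (x, y, z). Origin: centre of underside, below the stored pair's axis (to 5 mm). Floor 4 mm; walls at y=+-65 and x=+65 mm; open side -x, towards the robot. Plate above the cover, z 34-40 mm (8 mm free), x -35 to +70 mm, has a slot y=+-29 mm, open at -x, for collar and knob. Pair slid along rack -x is free to lift once its axis is at x=-100 mm or beyond.
- inner_lid: Loose steel inner lid, 0.18 kg, nested in the cover, stored on the rack's floor. Origin: centre of plug's underside; z up. Plug 80 mm diameter, z 0-14 mm, 74 mm at its chamfered foot; flange 98 mm, z 14-18 mm, rests on the canister's rim; round upright black knob 22 mm diameter, z 18-78 mm, stands through the cover's hole, 30 mm above its collar. Lifted by the knob it carries the cover along.
- knob_top (a point): Centre of the top end of the inner lid's knob (inner lid z = 78 mm). The free part to grip is the 30 mm below it.
- outer_cover: Loose steel outer cover, 0.15 kg, 111 mm diameter, lying on the inner lid's flange (3.5 mm sideways play). Origin: centre of skirt's lower edge; z up. Skirt inside 105 mm, z 0-14 mm; top plate z 14-18 mm with 32 mm central hole; round collar 42 mm outside, z 18-44 mm, round the hole. Nested, its origin is 4 mm above the inner lid's.
- collar_top (a point): Centre of the top edge of the cover's collar (cover z = 44 mm). The collar can be gripped from above over its 26 mm height with the knob standing between the fingers, 30 mm above the collar.
- ramekin_salt: Bystander: white ramekin, 66 mm diameter, 38 mm tall, origin at centre of its underside. Leave where it is.
- kitchen_timer: Bystander: round red kitchen timer, 67 mm diameter, 54 mm tall, origin at centre of its underside. Leave where it is.
- tin_2: Bystander: low food tin, 75 mm diameter, 58 mm tall, origin at centre of its underside. Leave where it is.
There are look-alikes about, which are no part of the job. What is shaped like the outer_cover but turquoise or yellow is not meant.

How it is judged:
By the outcome, as a careful person would: the job done as asked, in the order asked, and still so for the second after the job is handed in, while the arm keeps its last pose, push and grip.
It also fails if it takes over 61 s, if anything falls off the work surface, if the arm or the gripper's body presses on something with over 40 N, if the wrist force passes 120 N, or if a joint passes its speed limit or range.

ROBOT

A 6-joint arm with a two-finger parallel gripper is mounted at the origin on a cart in front of the work surface, level with it; the furniture and walls round the work are solid. World frame = base frame: x ahead of the robot, y to its left, z up, the work surface at z = 0. Lengths are in m, angles in rad, forces in N, time in s.
With the tool pointing down it reaches from about 0.375 to 0.975 m from the base axis. Payload 3.8 kg.
Tool frame: the origin (TCP) lies midway between the tips of the shut fingers; the grasp point (between the pads) lies 19 mm behind it; z points along the fingers, y is the line along which they close (so a half turn about z gives the same grasp; the last joint's range is limited). The gripper opens to 85 mm and grips with 20 to 120 N. Pads are 22 mm wide; open, the fingers measure 114 mm over their backs; the gripper's body (76 mm by 85 mm) begins 54 mm behind the grasp point. The pads swing forward as they close: fully open they stand 13 mm farther back than shut.
Start: joints at [-1.275, 0.264, 1.604, -0, 1.274, -0.037], TCP at [0.221, -0.638, 0.231] pointing down, gripper open.
Joint ranges: [-2.63, 2.63], [-0.94, 2.18], [0.31, 2.57], [-1.31, 4.45], [0, 2.66], [-2.55, 2.55]. Speed limits (rad/s): [2.57, 2.57, 3.14, 3.14, 3.14, 3.14].

INTERFACE

Orientations are given as a rotation vector (axis times angle).
In Python, from workcell import status, read_camera, workorder, masks_of gives the robot as it stands.
- The arm moves only by the tool drive_tool, never from a script. Its argument "rows" is a list of rows, each a list of 7 numbers: the turn, a rotation vector about the tool's x, y, z in degrees, then the shift along the tool's x, y, z in m, then the opening, from 0 (shut) to 1 (fully open). In form: [[ax, ay, az, tx, ty, tz, claw], ...]. A call has 1 to 8 rows; each row shifts and turns the commanded pose from where the row before left it, along the tool's axes as they then stand; what a row does not reach is not made up. A row lasts 1/12 s, in which the tool goes at most 41.7 mm and 7.16 degrees, less where a joint would pass 70% of its speed; a pose out of reach is approached as far as the arm can. A call is refused whole if a number of a shift passes 0.0417 or a number of a turn 7.16, either way. A call with a gripper value outside its range is refused whole. The fingers move at their own pace and stop on an object; "force" is the grip in N (left out, the last holds). Time passes only in rows, so rows that do not move let the fingers close. It gives the time, the measured TCP pose, the force, the opening and the grip force at its end, in the units of the state.
- status.read_state(): the state, without advancing time (a new reading comes with each control period).
- read_camera(name): name is "side" or "top"; returns a dict with "color" (480x640x3 uint8, red, green, blue), "intrinsics" (3x3 intrinsics, pixels), "world_from_camera" (4x4, takes a point from camera to world coordinates). Camera axes: x right, y up, looking along -z (the intrinsics and any distortion apply to the point x, -y, -z); pixel columns grow to the right and rows downward; lengths in m; the calibration is good to about 2 mm. A picture is of the moment at which its call begins. There is no depth.
- workorder.finish_job(): hands the job in; it is judged then, once.
Trained networks look in a picture, given as the dict that the camera call returned (one of the last four; its "shot" number tells which), for a name from the list of things; names that differ only in an ending like _2 or _b are one class to them, and where a whole thing is asked for, a point or a joint stands for the part that bears it (a point fixed in the world has none). Each returns a list of dicts, best first, with "score" (0 to 1); they miss things now and then, are a little off and sometimes report something else, mostly with a low value. They report only what shows in the picture. A call takes as long as a camera call. They do not tell look-alikes from the thing itself.
- masks_of(picture, name): "mask" (480x640 bool, what is visible of it) and "bbox" ([left, top, right, bottom] in pixels, round what is visible of it).
The state is a dict: "time": time; "q": joint angles; "joint_vel": joint speeds; "joint_torque": joint torques, N m; "tool_pos": TCP position; "tcp_rot": TCP orientation; "wrist_force": force on the tool from outside, world axes, zero at the start; "torque": the same for the moment, N m; "width": opening from 0.0 (shut) to 1.0 (fully open); "grip_force": force on a finger pad.
Only numpy, scipy, OpenCV 4.12 (cv2) and the standard library are available. Lean on these libraries where they do the work, as an engineer would, in place of code of your own. Each camera call takes 0.05 s, during which the arm holds its last target. There are 200 camera calls.

## Working session

There is one attempt and no reset: what is moved stays moved. The work goes in short steps, Python scripts to look and compute and a tool call to move; the robot and the scene stay as the last step left them, time stands still between calls to the robot, and variables do not carry over. Pictures are saved under pics/ and viewed, at most 10 in all, crops included, and the job is handed in when it is done.

Besides the shell and the picture viewer there is one more tool, called after "Emit:" by a JSON object that holds its "name" and its "arguments". drive_tool: Moves the arm, as the interface text tells. Its arguments: {"type":"object","properties":{"rows":{"type":"array"},"force":{"type":"number"}},"required":["rows"]}

```bash
ls; mkdir -p pics
python3 - <<'E'
from workcell import status, read_camera, workorder, masks_of
import cv2, numpy as np
print(status.read_state())
for n in("side","top"):
    p=read_camera(n); cv2.imwrite(f"pics/{n}0.png",p["color"][:,:,::-1])
    print(n,p["intrinsics"],p["world_from_camera"],[k for k in p])
    for o in("canister","lid_rack","inner_lid","knob_top","outer_cover"):
        print(o,[(round(d["score"],2),d["bbox"]) for d in masks_of(p,o)][:4])
E
```

```text
pics
{'time': 0.0, 'q': array([-1.27489215e+00,  2.64751451e-01,  1.60538353e+00,  1.36208754e-05,
        1.27368248e+00, -3.68888259e-02]), 'joint_vel': array([-0.0001678 ,  0.00198738, -0.00144382, -0.00152985,  0.00122859,
        0.00122361]), 'joint_torque': array([-3.61370454e-03, -5.15122426e+01, -3.67316365e+01, -2.52284481e-04,
        1.32242020e-02, -2.73606481e-06]), 'tool_pos': array([ 0.22030853, -0.63726354,  0.22995802]), 'tcp_rot': array([-3.09602467e+00, -5.19969185e-01,  4.30745604e-04]), 'wrist_force': array([ 0.98316735, -0.0397611 , -0.1532917 ]), 'torque': array([-0.0479814 ,  0.00779136, -0.00880524]), 'grip_force': 0.0, 'width': 0.9994255668059754}
side [[608.57589343   0.         327.76262622]
 [  0.         608.57589343 239.21334655]
 [  0.           0.           1.        ]] [[-0.8590448   0.29553072 -0.41797562 -0.01366439]
 [-0.5116548  -0.47041577  0.71897036  1.28477454]
 [ 0.01585551  0.83148698  0.55531794  0.87855477]
 [ 0.          0.          0.          1.        ]] ['color', 'intrinsics', 'world_from_camera', 'shot']
canister [(0.72, [386.2, 15
[... 304 characters left out ...]
54113383   0.         316.40080759]
 [  0.         452.54113383 240.62061608]
 [  0.           0.           1.        ]] [[ 0.01346935  0.99889302 -0.04507016  0.51369865]
 [-0.99987739  0.01381525  0.00737194  0.21767961]
 [ 0.00798643  0.04496534  0.99895662  1.47671296]
 [ 0.          0.          0.          1.        ]] ['color', 'intrinsics', 'world_from_camera', 'shot']
canister [(0.66, [424.9, 220.8, 461.5, 254.3])]
lid_rack [(0.77, [284.8, 221.9, 332.3, 264.6])]
inner_lid [(0.45, [302.3, 236.0, 310.7, 246.1])]
knob_top []
outer_cover [(0.89, [156.8, 261.8, 191.9, 297.7]), (0.85, [307.8, 166.6, 340.2, 199.6]), (0.74, [294.7, 232.7, 317.0, 258.4]), (0.69, [241.3, 217.4, 272.8, 248.8])]
```

View pics/side0.png

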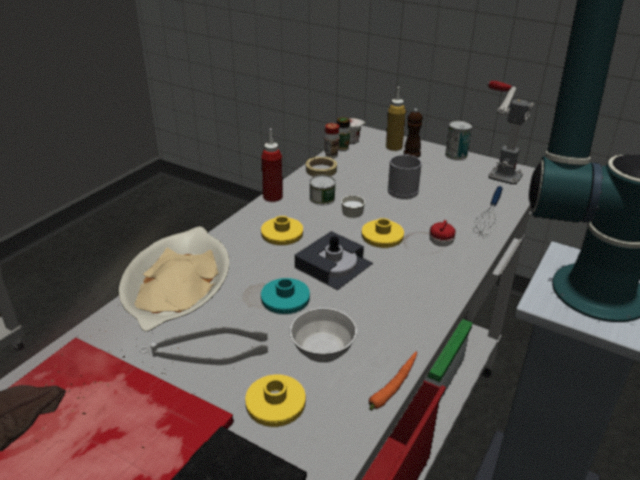

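View pics/top0.png

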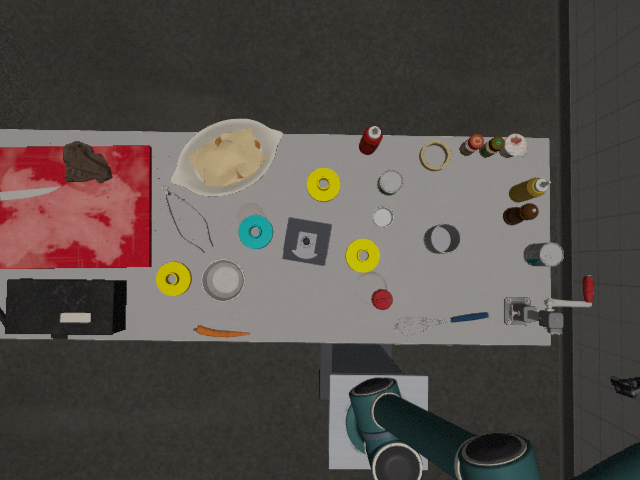

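The side view shows the rack at (333,258) with the black knob at (334,243), and the open grey canister at (404,176). The top view shows the same at (307,241) and (442,238).

What could be taken for the pair (top pixels): turquoise cover (256,232), yellow covers (174,279), (323,184) and (362,255), and the steel pair in the rack (306,241). I choose the steel one under the slotted plate and check it in a close crop.

Run:
```python
import cv2,numpy as np
s=cv2.imread("pics/side0.png");t=cv2.imread("pics/top0.png")
c=lambda im,x,y,w,h,f:cv2.resize(im[y:y+h,x:x+w],(w*f,h*f),interpolation=cv2.INTER_CUBIC)
a=np.hstack([c(s,284,225,100,75,4),c(t,275,205,67,50,6)[:300,:400]])
b=np.hstack([c(s,370,140,100,75,4),c(t,410,212,67,50,6)[:300,:400]])
cv2.imwrite("pics/crop1.png",np.vstack([a,b]))
```

```text
(no output)
```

View pics/crop1.png

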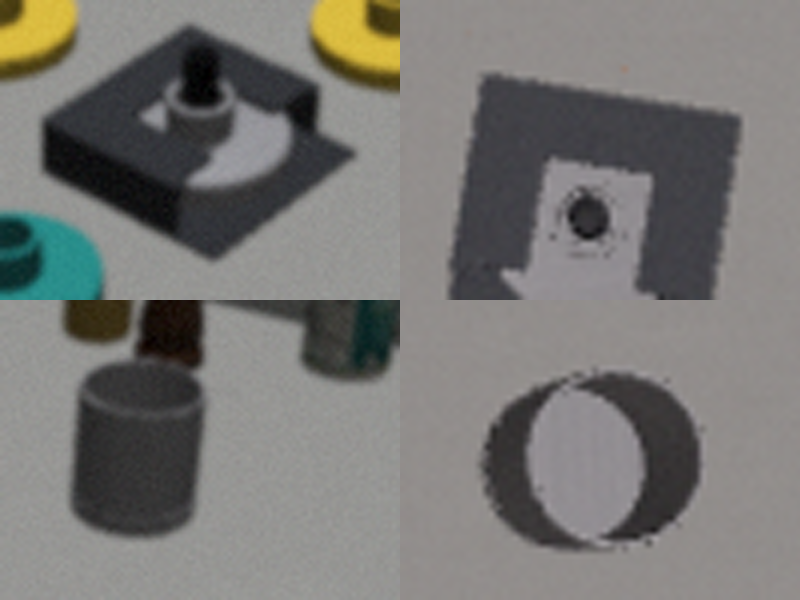

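The crop confirms the steel pair with its black knob: knob top at (334.7,238) side and (306.3,241) top, slot opening towards the robot. The canister rim centre is at about (405.3,161.8) side and (445.2,238.6) top.

```bash
cat > h.py <<'E'
import numpy as np,cv2
from scipy.optimize import least_squares
from workcell import status, read_camera, workorder, masks_of
def proj(p,X):
    M=np.linalg.inv(p["world_from_camera"]); X=np.atleast_2d(X)
    c=X@M[:3,:3].T+M[:3,3]; c=c*[1,-1,-1]; u=c@np.array(p["intrinsics"]).T
    return u[:,:2]/u[:,2:]
def tri(ps,us):
    f=lambda X:np.concatenate([(proj(p,X)[0]-u) for p,u in zip(ps,us)])
    r=least_squares(f,[.5,0,.05]); return r.x.round(4),r.fun.round(2)
def circ(c,r,n=72):
    a=np.linspace(0,2*np.pi,n,endpoint=False); return np.c_[c[0]+r*np.cos(a),c[1]+r*np.sin(a),np.full(n,c[2])]
def cylfit(ps,boxes,r,h,x0):
    # fit axis x,y and base z of an upright cylinder to bboxes
    def f(v):
        o=[]
        for p,b in zip(ps,boxes):
            u=np.vstack([proj(p,circ([v[0],v[1],v[2]],r)),proj(p,circ([v[0],v[1],v[2]+h],r))])
            o+=list(np.r_[u.min(0),u.max(0)]-b)
        return np.array(o)
    r_=least_squares(f,x0); return r_.x.round(4),r_.fun.round(1)
E
python3 - <<'E'
from h import *
S=read_camera("side");T=read_camera("top")
def cp(x,y,f,x0,y0): return np.array([x0+(x+.5)/f-.5,y0+(y+.5)/f-.5])
k=tri([S,T],[cp(203,51,4,284,225),cp(188,217,6,275,205)]);print("knob",k)
c=tri([S,T],[cp(142,88,4,370,140),cp(212,160,6,410,212)]);print("rim",c)
print("collar",tri([S,T],[cp(201,96,4,284,225),cp(188,217,6,275,205)]))
b=[masks_of(p,"canister")[0]["bbox"] for p in(S,T)];print("can cyl",cylfit([S,T],b,.046,.1,[.5,-.08,0]))
bS=np.r_[cp(72,60,4,370,140),cp(204,235,4,370,140)];bT=np.r_[cp(82,70,6,410,212),cp(300,249,6,410,212)]
print("can cyl eye",cylfit([S,T],[bS,bT],.046,.1,[.5,-.08,0]))
# rack plate corners at z=.04 from the top view: far edge
for u in(cp(82,74,6,275,205),cp(341,118,6,275,205),cp(152,158,6,275,205),cp(254,175,6,275,205)):
    r=least_squares(lambda v:proj(T,[v[0],v[1],.04])[0]-u,[.5,.1]).x;print("rack",r.round(4))
for n in("ramekin_salt","kitchen_timer","tin_2"):
    print(n,[[d["bbox"] for d in masks_of(p,n)[:1]] for p in(S,T)])
# rotate to downward tool: report R
import cv2
print(cv2.Rodrigues(status.read_state()["tcp_rot"])[0].round(3))
E
```

```text
knob (array([0.5758, 0.2397, 0.083 ]), array([ 0.02,  0.  , -0.01, -0.03]))
rim (array([ 0.589 , -0.1845,  0.1   ]), array([ 0.16,  0.  , -0.07, -0.16]))
collar (array([0.5767, 0.24  , 0.0505]), array([-0.13, -0.01,  0.08,  0.16]))
can cyl (array([ 0.5895, -0.1953, -0.0039]), array([-1.8,  1.5,  2.1, -1.4, -1.3,  1.1,  1.1, -1.5]))
can cyl eye (array([ 0.5897, -0.186 ,  0.0013]), array([-0.9, -0.7,  0.9,  1. , -0.8, -0.5,  0.9,  0.4]))
rack [0.6528 0.2977]
rack [0.6314 0.16  ]
rack [0.6087 0.2599]
rack [0.6004 0.2057]
ramekin_salt [[[344.8, 199.3, 363.3, 218.3]], [[373.9, 206.1, 393.6, 227.5]]]
kitchen_timer [[[427.8, 220.8, 457.2, 246.9]], [[372.4, 288.6, 392.3, 310.9]]]
tin_2 [[[308.5, 175.2, 336.1, 207.0]], [[379.1, 165.5, 403.4, 194.2]]]
[[ 0.945  0.327  0.   ]
 [ 0.327 -0.945 -0.   ]
 [ 0.     0.    -1.   ]]
```

Emit:
{"name": "drive_tool", "arguments": {"rows": [[0,0,-7.1,0,0,-0.02,1],[0,0,-7.1,0,0,-0.02,1],[0,0,-7.1,0,0,-0.02,1],[0,0,-7.1,0,0,-0.02,1],[0,0,-7.1,0,0,-0.02,1],[0,0,-7.1,0,0,-0.02,1],[0,0,-7.1,0,0,-0.02,1],[0,0,-7.1,0,0,-0.02,1]], "force": 40}}

```text
time: 1.77
tool_pos: [0.2205, -0.6378, 0.3923]
tcp_rot: [2.472, 1.939, -0.0]
wrist_force: [-0.6, -0.7, 0.2]
width: 0.997
grip_force: 0.0
```

Emit:
{"name": "drive_tool", "arguments": {"rows": [[0,0,-7.1,0,0,0,1],[0,0,-7,0,0,0,1],[0,0,0,0,0,0,1]]}}

```text
time: 2.02
tool_pos: [0.2206, -0.6381, 0.3921]
tcp_rot: [2.218, 2.223, -0.001]
wrist_force: [1.0, -0.8, -0.5]
width: 0.998
grip_force: 0.0
```

Emit:
{"name": "drive_tool", "arguments": {"rows": [[0,0,0,0.0366,0.0148,0,1],[0,0,0,0.0366,0.0148,0,1],[0,0,0,0.0366,0.0148,0,1],[0,0,0,0.0366,0.0148,0,1],[0,0,0,0.0366,0.0148,0,1],[0,0,0,0.0366,0.0148,0,1],[0,0,0,0.0366,0.0148,0,1],[0,0,0,0.0366,0.0148,0,1]]}}

```text
time: 2.68
tool_pos: [0.3392, -0.3433, 0.3909]
tcp_rot: [-2.227, -2.216, -0.0]
wrist_force: [0.3, 1.1, 0.3]
width: 0.999
grip_force: 0.0
```

Emit:
{"name": "drive_tool", "arguments": {"rows": [[0,0,0,0.0366,0.0148,0,1],[0,0,0,0.0366,0.0148,0,1],[0,0,0,0.0366,0.0148,0,1],[0,0,0,0.0366,0.0148,0,1],[0,0,0,0.0366,0.0148,0,1],[0,0,0,0.0366,0.0148,0,1],[0,0,0,0.0366,0.0148,0,1],[0,0,0,0.0366,0.0148,0,1]]}}

```text
time: 3.35
tool_pos: [0.4577, -0.0505, 0.3912]
tcp_rot: [2.226, 2.216, 0.0]
wrist_force: [0.9, -0.4, -0.3]
width: 0.998
grip_force: 0.0
```

Emit:
{"name": "drive_tool", "arguments": {"rows": [[0,0,0,0.0366,0.0148,0,1],[0,0,0,0.0366,0.0148,0,1],[0,0,0,0.0366,0.0148,0,1],[0,0,0,0.0366,0.0148,0,1],[0,0,0,0.0366,0.0148,0,1],[0,0,0,0.0366,0.0148,0,1],[0,0,0,0.0366,0.0148,0,1],[0,0,0,0,0,0,1]]}}

```text
time: 4.02
tool_pos: [0.5624, 0.2097, 0.3891]
tcp_rot: [-2.218, -2.22, -0.001]
wrist_force: [-1.3, -1.4, -0.9]
width: 1.002
grip_force: 0.0
```

Emit:
{"name": "drive_tool", "arguments": {"rows": [[0,0,0,0.03,0.0136,0,1],[0,0,0,0,0,0.04,1],[0,0,0,0,0,0.04,1],[0,0,0,0,0,0.04,1],[0,0,0,0,0,0.04,1],[0,0,0,0,0,0.04,1],[0,0,0,0,0,0.04,1],[0,0,0,0,0,0.03,1]]}}

```text
time: 4.68
tool_pos: [0.5727, 0.2324, 0.1172]
tcp_rot: [-2.225, -2.216, 0.007]
wrist_force: [-1.5, -0.3, -0.9]
width: 0.999
grip_force: 0.0
```

Emit:
{"name": "drive_tool", "arguments": {"rows": [[0,0,0,0,0,0,1],[0,0,0,0,0,0,1]]}}

```text
time: 4.85
tool_pos: [0.573, 0.2326, 0.1191]
tcp_rot: [-2.223, -2.217, 0.008]
wrist_force: [0.5, -0.4, 0.5]
width: 1.001
grip_force: 0.0
```

Run:
```python
from h import *
S=read_camera("side");T=read_camera("top");st=status.read_state();print(st["tool_pos"],st["tcp_rot"])
c=lambda im,x,y,w,h,f:cv2.resize(im[y:y+h,x:x+w],(w*f,h*f),interpolation=cv2.INTER_CUBIC)
cv2.imwrite("pics/c2.png",np.hstack([c(S["color"],284,190,100,110,4),c(T["color"],275,190,80,110,4)])[:,:,::-1])
```

```text
[0.57667186 0.23404103 0.12380952] [2.22239256 2.21827865 0.00507856]
```

View pics/c2.png

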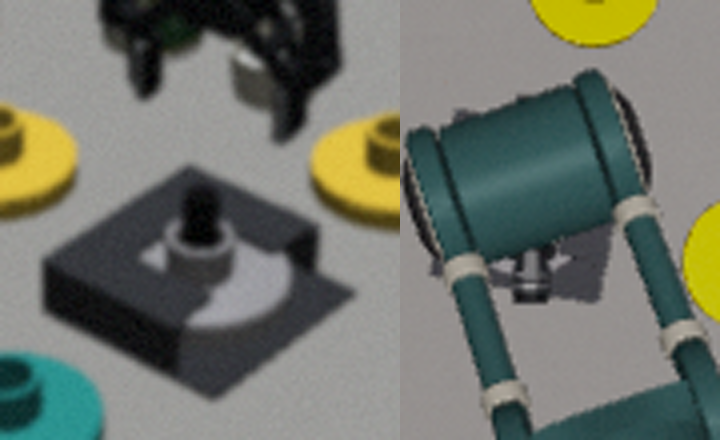

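The open fingers (crop (147,90) and (285,130)) stand either side above the knob (203,190). I check the settled pose by reading and by projection.

Emit:
{"name": "drive_tool", "arguments": {"rows": [[0,0,0,0,0,0,1],[0,0,0,0,0,0,1],[0,0,0,0,0,0,1]]}}

```text
time: 5.2
tool_pos: [0.5765, 0.2342, 0.1239]
tcp_rot: [2.221, 2.219, 0.006]
wrist_force: [-0.5, -0.3, -0.5]
width: 1.0
grip_force: 0.0
```

Run:
```python
from h import *
for i in range(3):
    S=read_camera("side");st=status.read_state();print(st["tool_pos"].round(4),st["tcp_rot"].round(4),st["joint_vel"].round(3))
cp=lambda x,y,f,x0,y0:np.array([x0+(x+.5)/f-.5,y0+(y+.5)/f-.5])
# where tips (open: +-42mm in world x, 13 mm back) should project
for pos in([.5767,.234,.1238],[.576,.2397,.119],[.573,.2326,.119]):
    print((proj(S,[[pos[0]+s*.05,pos[1],pos[2]+.013] for s in(-1,1)])-[284,190])*4)
```

```text
[0.5762 0.2341 0.1233] [2.2213 2.2196 0.0048] [ 0.     0.01   0.012  0.001 -0.002 -0.002]
[0.5758 0.2339 0.1228] [2.2215 2.2199 0.0035] [ 0.     0.006  0.009 -0.001 -0.002  0.001]
[0.5755 0.2338 0.1224] [2.2216 2.2203 0.0023] [ 0.001  0.006  0.008 -0.     0.001 -0.001]
[[282.81148845 131.79435648]
 [133.95054661  83.55755737]]
[[278.76194613 143.74838117]
 [129.83992074  95.10492629]]
[[289.30923564 139.6149062 ]
 [140.47948367  91.22200215]]
```

Emit:
{"name": "drive_tool", "arguments": {"rows": [[0,0,0,0.006,0,0,1],[0,0,0,0,0,0.014,1],[0,0,0,0,0,0.014,1],[0,0,0,0,0,0.014,1],[0,0,0,0,0,0.014,1],[0,0,0,0,0,0.006,1],[0,0,0,0,0,0,1],[0,0,0,0,0,0,1]]}}

```text
time: 6.02
tool_pos: [0.5743, 0.2393, 0.058]
tcp_rot: [-2.222, -2.22, 0.003]
wrist_force: [0.3, 0.8, -0.4]
width: 0.994
grip_force: 0.0
```

Emit:
{"name": "drive_tool", "arguments": {"rows": [[0,0,0,0,0,0,1],[0,0,0,0,0,0,1],[0,0,0,0,0,0,1],[0,0,0,0,0,0,1],[0,0,0,0,0,0,1],[0,0,0,0,0,0,1]]}}

```text
time: 6.52
tool_pos: [0.5752, 0.2397, 0.0597]
tcp_rot: [2.222, 2.221, 0.001]
wrist_force: [-0.3, -0.4, 0.8]
width: 1.003
grip_force: 0.0
```

Emit:
{"name": "drive_tool", "arguments": {"rows": [[0,0,0,0,0.0005,0.003,1],[0,0,0,0,0,0,0],[0,0,0,0,0,0,0],[0,0,0,0,0,0,0],[0,0,0,0,0,0,0],[0,0,0,0,0,0,0],[0,0,0,0,0,0,0],[0,0,0,0,0,0,0]], "force": 60}}

```text
time: 7.18
tool_pos: [0.5758, 0.2397, 0.0564]
tcp_rot: [2.222, 2.221, 0.001]
wrist_force: [0.5, -0.9, -1.3]
width: 0.236
grip_force: 58.6
```

Emit:
{"name": "drive_tool", "arguments": {"rows": [[0,0,0,0,0,0,0],[0,0,0,0,0,0,0],[0,0,0,0,0,0,0],[0,0,0,0,0,0,0]]}}

```text
time: 7.52
tool_pos: [0.5758, 0.2397, 0.0564]
tcp_rot: [2.222, 2.221, 0.001]
wrist_force: [1.4, 0.1, 0.3]
width: 0.238
grip_force: 58.7
```

Emit:
{"name": "drive_tool", "arguments": {"rows": [[0,0,0,0,0,-0.002,0],[0,0,0,0,0,-0.002,0],[0,0,0,0,0,0,0],[0,0,0,0,0,0,0],[0,0,0,0,0,0,0]]}}

```text
time: 7.93
tool_pos: [0.5751, 0.2395, 0.0599]
tcp_rot: [-2.222, -2.221, 0.001]
wrist_force: [-0.0, 0.7, -3.0]
width: 0.234
grip_force: 58.7
```

Emit:
{"name": "drive_tool", "arguments": {"rows": [[0,0,0,0.0023,-0.0148,0,0],[0,0,0,0.0023,-0.0148,0,0],[0,0,0,0.0023,-0.0148,0,0],[0,0,0,0.0023,-0.0148,0,0],[0,0,0,0.0023,-0.0148,0,0],[0,0,0,0.0023,-0.0148,0,0],[0,0,0,0.0023,-0.0148,0,0],[0,0,0,0.0023,-0.0148,0,0]]}}

```text
time: 8.6
tool_pos: [0.4562, 0.2581, 0.0602]
tcp_rot: [-2.222, -2.221, 0.0]
wrist_force: [0.4, -0.7, -3.4]
width: 0.235
grip_force: 58.9
```

Emit:
{"name": "drive_tool", "arguments": {"rows": [[0,0,0,0,0,0,0],[0,0,0,0,0,0,0],[0,0,0,0,0,0,0]]}}

```text
time: 8.85
tool_pos: [0.4578, 0.2583, 0.0606]
tcp_rot: [2.221, 2.221, 0.002]
wrist_force: [0.4, 0.3, -3.1]
width: 0.235
grip_force: 59.1
```

Emit:
{"name": "drive_tool", "arguments": {"rows": [[0,0,0,0,0,-0.01,0],[0,0,0,0,0,-0.03,0],[0,0,0,0,0,-0.035,0],[0,0,0,0,0,-0.035,0],[0,0,0,0,0,-0.03,0],[0,0,0,0,0,-0.02,0],[0,0,0,-0.01,0.003,0,0],[0,0,0,-0.02,0.006,0,0]]}}

```text
time: 9.52
tool_pos: [0.4677, 0.2292, 0.2226]
tcp_rot: [2.219, 2.222, 0.008]
wrist_force: [-0.5, -0.2, -3.6]
width: 0.238
grip_force: 59.3
```

Emit:
{"name": "drive_tool", "arguments": {"rows": [[0,0,0,-0.03,0.009,0,0],[0,0,0,-0.03,0.009,0,0],[0,0,0,-0.03,0.009,0,0],[0,0,0,-0.03,0.009,0,0],[0,0,0,-0.03,0.009,0,0],[0,0,0,-0.03,0.009,0,0],[0,0,0,-0.03,0.009,0,0],[0,0,0,-0.03,0.009,0,0]]}}

```text
time: 10.18
tool_pos: [0.5374, -0.0146, 0.2187]
tcp_rot: [-2.222, -2.219, 0.003]
wrist_force: [1.4, -0.3, -2.5]
width: 0.235
grip_force: 59.3
```

Emit:
{"name": "drive_tool", "arguments": {"rows": [[0,0,0,-0.03,0.009,0,0],[0,0,0,-0.03,0.009,0,0],[0,0,0,-0.03,0.009,0,0],[0,0,0,-0.03,0.009,0,0],[0,0,0,-0.03,0.009,0,0],[0,0,0,-0.015,0.004,0,0],[0,0,0,-0.008,0.001,0,0],[0,0,0,0,0,0,0]]}}

```text
time: 10.85
tool_pos: [0.5871, -0.1868, 0.2189]
tcp_rot: [-2.223, -2.217, 0.002]
wrist_force: [-0.2, -0.6, -3.1]
width: 0.239
grip_force: 59.3
```

Emit:
{"name": "drive_tool", "arguments": {"rows": [[0,0,0,0,0,0,0],[0,0,0,0,0,0,0],[0,0,0,0,0,0,0],[0,0,0,0,0,0,0],[0,0,0,0,0,0,0]]}}

```text
time: 11.27
tool_pos: [0.5879, -0.1839, 0.2205]
tcp_rot: [2.22, 2.222, 0.0]
wrist_force: [0.0, 0.2, -2.8]
width: 0.236
grip_force: 59.3
```

Run:
```python
from h import *
S=read_camera("side");T=read_camera("top");st=status.read_state();print(st["tool_pos"],st["tcp_rot"])
c=lambda im,x,y,w,h,f:cv2.resize(im[y:y+h,x:x+w],(w*f,h*f),interpolation=cv2.INTER_CUBIC)
cv2.imwrite("pics/c3.png",np.hstack([c(S["color"],360,90,100,120,5)[:,:,::-1]]))
for n in("canister","outer_cover"):print(n,[(d["score"],d["bbox"]) for d in masks_of(S,n)])
```

```text
[ 0.58792418 -0.18426827  0.22052341] [2.22072641e+00 2.22175683e+00 3.07228252e-04]
canister [(0.91, [386.5, 151.4, 420.4, 200.3])]
outer_cover [(0.94, [263.1, 276.6, 310.0, 315.0]), (0.88, [389.0, 123.8, 429.8, 144.6]), (0.83, [261.5, 213.1, 305.1, 245.8]), (0.57, [359.9, 218.1, 402.2, 245.3]), (0.56, [245.5, 377.5, 307.5, 427.1])]
```

View pics/c3.png

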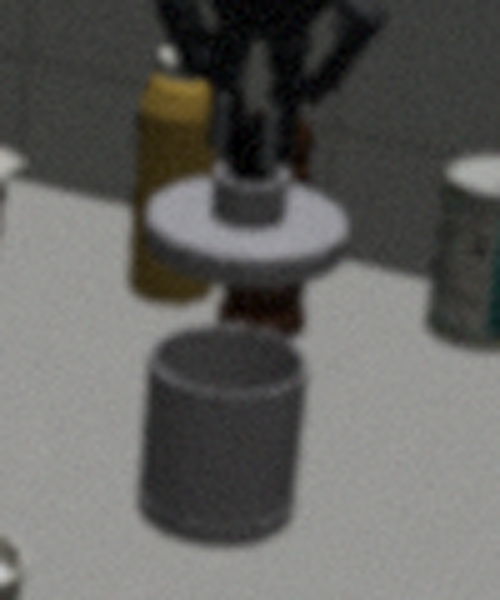

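Run:
```python
from h import *
S=read_camera("side");T=read_camera("top")
def ext(c,r):
    u=(proj(S,circ(c,r))-[360,90]+.5)*5-.5;return np.r_[u.min(0),u.max(0)].round(1)
print("rim pred",ext([.589,-.185,.1],.046),"base",ext([.589,-.185,0],.046))
print("cover top pred",ext([.588,-.184,.190],.0555),"collar",ext([.588,-.184,.216],.021))
g=cv2.resize(T["color"][190:280,400:500],None,fx=6,fy=6,interpolation=cv2.INTER_CUBIC)
cv2.imwrite("pics/c4.png",np.hstack([g,])[:,:,::-1])
# mask edges of canister from both
m=masks_of(S,"canister")[0]["mask"];ys,xs=np.where(m)
for y in range(160,198,6):
    r=S["color"][y].astype(int).sum(1);print(y,r[380:428:1].tolist())
```

```text
rim pred [148.2 324.5 309.7 396.7] base [136.  475.2 292.4 551.7]
cover top pred [143.5 174.8 344.3 256.7] collar [209.6 155.8 286.3 186.1]
160 [446, 452, 451, 454, 438, 459, 439, 456, 447, 414, 346, 257, 171, 164, 154, 155, 164, 172, 158, 168, 161, 153, 162, 159, 156, 164, 135, 164, 145, 142, 138, 146, 134, 148, 142, 125, 123, 136, 194, 287, 371, 427, 454, 449, 434, 444, 446, 444]
166 [448, 447, 446, 457, 448, 446, 442, 451, 408, 304, 187, 138, 174, 191, 243, 235, 218, 214, 215, 183, 189, 176, 167, 167, 157, 171, 157, 155, 154, 149, 145, 155, 160, 153, 165, 183, 198, 208, 227, 229, 255, 335, 414, 443, 451, 458, 453, 455]
172 [440, 447, 450, 448, 437, 448, 443, 420, 365, 237, 148, 124, 134, 122, 139, 139, 143, 136, 146, 146, 157, 146, 151, 154, 165, 165, 163, 153, 162, 158, 168, 161, 163, 164, 163, 169, 169, 152, 159, 184, 271, 375, 440, 453, 453, 448, 461, 451]
178 [437, 452, 447, 455, 449, 451, 446, 422, 312, 181, 135, 126, 132, 139, 126, 135, 139, 150, 139, 154, 157, 146, 161, 156, 157, 158, 162, 164, 158, 156, 165, 164, 156, 173, 164, 166, 142, 153, 158, 236, 362, 441, 444, 462, 450, 451, 443, 445]
184 [448, 451, 457, 446, 448, 450, 431, 375, 258, 164, 128, 126, 129, 143, 139, 133, 153, 149, 148, 164, 154, 152, 145, 152, 172, 151, 158, 163, 157, 157, 161, 169, 167, 165, 154, 160, 173, 164, 204, 326, 405, 459, 443, 447, 449, 442, 461, 451]
190 [454, 450, 443, 450, 452, 452, 429, 327, 228, 192, 167, 141, 140, 152, 154, 140, 141, 149, 146, 157, 157, 150, 154, 156, 160, 171, 155, 162, 157, 160, 156, 162, 145, 147, 170, 154, 161, 202, 293, 389, 431, 447, 450, 444, 458, 443, 445, 456]
196 [430, 447, 458, 450, 455, 448, 444, 446, 441, 438, 412, 365, 290, 231, 187, 176, 156, 144, 142, 145, 159, 159, 175, 168, 170, 152, 169, 163, 161, 163, 179, 162, 164, 205, 249, 300, 356, 396, 443, 450, 446, 444, 441, 450, 446, 444, 450, 441]
```

The pair hangs level and nested above the canister (cover centre crop (248,225), rim centre (228,362)). I refine the canister position with silhouettes before lowering.

Run:
```python
from h import *
S=read_camera("side");T=read_camera("top")
def obs(im,box,thr):
    x0,y0,x1,y1=box; g=cv2.resize(im,None,fx=4,fy=4,interpolation=cv2.INTER_CUBIC).astype(int).sum(2)
    m=np.zeros(g.shape,np.uint8); m[y0*4:y1*4,x0*4:x1*4]=(g[y0*4:y1*4,x0*4:x1*4]<thr)
    n,l,s,c=cv2.connectedComponentsWithStats(m); i=1+np.argmax(s[1:,4])
    h=cv2.convexHull(np.argwhere(l==i)[:,::-1].astype(np.int32)); return h
def cen(h,k=4):
    m=cv2.moments(h.astype(np.float32)); c=np.array([m["m10"],m["m01"]])/m["m00"]; return (c+.5)/k-.5, m["m00"]/k/k
hs=obs(cv2.imread("pics/side0.png"),(380,146,428,206),300); ht=obs(cv2.imread("pics/top0.png"),(418,214,470,262),330)
print("obs",cen(hs),cen(ht))
def model(P,v,r=.046,z0=0,h=.1):
    u=np.vstack([proj(P,circ([v[0],v[1],z0],r)),proj(P,circ([v[0],v[1],z0+h],r))]).astype(np.float32)
    return cen(cv2.convexHull(u),1) if 0 else cen(((cv2.convexHull(u)+.5)*4-.5),4)
os,ot=cen(hs)[0],cen(ht)[0]
for nm,w in(("both",(1,1)),("side",(1,0)),("top",(0,1))):
    r=least_squares(lambda v:np.r_[w[0]*(model(S,v)[0]-os),w[1]*(model(T,v)[0]-ot)],[.589,-.185]);print(nm,r.x.round(4),r.fun.round(2),model(S,r.x)[1],model(T,r.x)[1])
```

```text
obs (array([404.87964792, 172.81289253]), 1502.6875) (array([448.95860515, 237.11198152]), 450.28125)
both [ 0.596  -0.2094] [ 0.39  0.33 -0.   -0.45] 1316.2038610135205 944.0429415556137
side [ 0.5978 -0.2107] [ 0.  0.  0. -0.] 1313.608052161755 944.8620283443015
top [ 0.5945 -0.2094] [ 0.  0. -0.  0.] 1317.1671829398256 944.0209642953705
```

Run:
```python
from h import *
S=read_camera("side");T=read_camera("top")
t=cv2.imread("pics/top0.png").astype(int).sum(2); print(t[238,418:466].tolist()); print(t[214:262,446].tolist())
def hull(P,v):
    u=np.vstack([proj(P,circ([v[0],v[1],z],.046,180)) for z in(0,.1)]).astype(np.float32); return cv2.convexHull(u)
def rend(P,v):
    m=np.zeros((480*8,640*8),np.uint8); cv2.fillPoly(m,[np.round((hull(P,v)+.5)*8-.5).astype(np.int32)],1); return m
# top: hull of all dark pixels
g=cv2.resize(cv2.imread("pics/top0.png")[210:266,414:474],None,fx=8,fy=8,interpolation=cv2.INTER_CUBIC).astype(int).sum(2)
m=cv2.morphologyEx((g<340).astype(np.uint8),cv2.MORPH_OPEN,np.ones((9,9)))
h=cv2.convexHull(np.argwhere(m)[:,::-1].astype(np.int32)); M=cv2.moments(h)
ot=(np.array([M["m10"],M["m01"]])/M["m00"]+.5)/8-.5+[414,210]; print("top obs",ot,M["m00"]/64, cv2.boundingRect(h))
def cen(P,v):
    M=cv2.moments(hull(P,v)-np.float32(ot)) ; return np.array([M["m10"],M["m01"]])/M["m00"]+ot,M["m00"]
r=least_squares(lambda v:cen(T,v)[0]-ot,[.589,-.185],diff_step=1e-3);print("top",r.x.round(4),cen(T,r.x)[1])
# side: edges by row at half level (live picture), 162..190
def edges(P,v,y):
    p=hull(P,v)[:,0];q=np.roll(p,-1,0);xs=[a[0]+(b[0]-a[0])*(y-a[1])/(b[1]-a[1]) for a,b in zip(p,q) if (a[1]-y)*(b[1]-y)<0];return min(xs),max(xs)
def oe(y):
    r=S["color"][y-1:y+2].astype(float).sum((0,2))/3;f=lambda xs:next(x0+(300-r[x0])/(r[x1]-r[x0])*(x1-x0) for x0,x1 in zip(xs,xs[1:]) if r[x1]<300);
    return f(list(range(380,405))),f(list(range(428,403,-1)))
for v in([.589,-.185],r.x):
    print([(np.array(oe(y))-edges(S,v,y)).round(2).tolist() for y in range(164,189,4)])
c=S["color"][:,404].astype(int).sum(1);print(c[146:210].tolist())
u=hull(S,[.589,-.185])[:,0];print(u.min(0),u.max(0))
```

```text
[430, 429, 425, 425, 419, 357, 240, 156, 155, 160, 159, 161, 181, 358, 433, 437, 437, 426, 430, 432, 431, 430, 435, 440, 428, 433, 435, 428, 437, 433, 429, 424, 309, 154, 154, 151, 155, 162, 148, 165, 158, 207, 413, 423, 425, 429, 430, 422]
[431, 428, 432, 426, 425, 425, 433, 429, 423, 432, 281, 176, 167, 169, 171, 174, 326, 421, 437, 438, 439, 437, 439, 438, 437, 432, 431, 440, 440, 441, 432, 432, 437, 433, 420, 313, 176, 157, 352, 420, 428, 425, 429, 429, 424, 420, 426, 424]
top obs [441.41796736 238.54737891] 879.1875 (75, 112, 295, 240)
top [ 0.5897 -0.1856] 929.9825250806753
[[0.2, -1.2], [0.12, -0.45], [0.14, -0.25], [0.11, -0.42], [0.24, -0.3], [0.22, -0.4], [0.29, -0.37]]
[[0.33, -1.05], [0.25, -0.3], [0.27, -0.1], [0.25, -0.27], [0.37, -0.15], [0.35, -0.25], [0.42, -0.22]]
[197, 261, 296, 265, 217, 167, 143, 168, 207, 222, 204, 171, 155, 164, 169, 170, 163, 165, 164, 166, 163, 175, 205, 185, 166, 164, 149, 147, 150, 152, 176, 159, 156, 153, 156, 160, 172, 160, 153, 162, 159, 152, 162, 165, 149, 159, 150, 159, 177, 184, 158, 151, 213, 332, 427, 449, 463, 454, 454, 448, 460, 442, 453, 445]
[386.79675 154.48505] [421.53726 199.94598]
```

Emit:
{"name": "drive_tool", "arguments": {"rows": [[0,0,0,-0.001,0.0014,0.005,0],[0,0,0,0,0,0.012,0],[0,0,0,0,0,0.014,0],[0,0,0,0,0,0.014,0],[0,0,0,0,0,0.012,0],[0,0,0,0,0,0.003,0],[0,0,0,0,0,0,0],[0,0,0,0,0,0,0]]}}

```text
time: 12.48
tool_pos: [0.5891, -0.1859, 0.1597]
tcp_rot: [-2.221, -2.22, 0.001]
wrist_force: [0.9, -0.5, -2.9]
width: 0.237
grip_force: 59.2
```

Emit:
{"name": "drive_tool", "arguments": {"rows": [[0,0,0,0,0,0,0],[0,0,0,0,0,0,0],[0,0,0,0,0,0,0],[0,0,0,0,0,0,0],[0,0,0,0,0,0,0]]}}

```text
time: 12.9
tool_pos: [0.5895, -0.1861, 0.1608]
tcp_rot: [2.222, 2.22, 0.001]
wrist_force: [-1.2, -0.3, -3.6]
width: 0.234
grip_force: 59.2
```

Aligned within a millimetre. Lowering slowly.

Emit:
{"name": "drive_tool", "arguments": {"rows": [[0,0,0,0.0005,0,0.003,0],[0,0,0,0,0,0.003,0],[0,0,0,0,0,0.003,0],[0,0,0,0,0,0.002,0],[0,0,0,0,0,0.002,0],[0,0,0,0,0,0,0],[0,0,0,0,0,0,0]]}}

```text
time: 13.48
tool_pos: [0.5891, -0.1854, 0.1469]
tcp_rot: [-2.222, -2.22, 0.0]
wrist_force: [0.1, -0.1, -2.7]
width: 0.235
grip_force: 59.3
```

Emit:
{"name": "drive_tool", "arguments": {"rows": [[0,0,0,0,0,0.002,0],[0,0,0,0,0,0.002,0],[0,0,0,0,0,0.002,0],[0,0,0,0,0,0,0],[0,0,0,0,0,0,0],[0,0,0,0,0,0,0]]}}

```text
time: 13.98
tool_pos: [0.5892, -0.1855, 0.1412]
tcp_rot: [-2.222, -2.221, 0.0]
wrist_force: [0.5, 0.3, -3.4]
width: 0.231
grip_force: 59.3
```

Emit:
{"name": "drive_tool", "arguments": {"rows": [[0,0,0,0,0,0.001,0],[0,0,0,0,0,0.001,0],[0,0,0,0,0,0.001,0],[0,0,0,0,0,0,0],[0,0,0,0,0,0,0],[0,0,0,0,0,0,0]]}}

```text
time: 14.48
tool_pos: [0.5894, -0.1855, 0.1385]
tcp_rot: [2.222, 2.221, 0.0]
wrist_force: [0.6, -0.3, -1.7]
width: 0.237
grip_force: 59.4
```

Emit:
{"name": "drive_tool", "arguments": {"rows": [[0,0,0,0,0,0.0007,0],[0,0,0,0,0,0.0007,0],[0,0,0,0,0,0,0],[0,0,0,0,0,0,0]]}}

```text
time: 14.82
tool_pos: [0.5897, -0.1856, 0.1382]
tcp_rot: [2.221, 2.22, 0.001]
wrist_force: [-0.8, -0.1, 5.4]
width: 0.241
grip_force: 60.4
```

Seated: contact at the expected height. Release and look.

Emit:
{"name": "drive_tool", "arguments": {"rows": [[0,0,0,0,0,-0.001,0],[0,0,0,0,0,0,0.4],[0,0,0,0,0,0,0.7],[0,0,0,0,0,0,1],[0,0,0,0,0,0,1],[0,0,0,0,0,0,1],[0,0,0,0,0,0,1],[0,0,0,0,0,0,1]]}}

```text
time: 15.48
tool_pos: [0.5893, -0.1855, 0.1378]
tcp_rot: [-2.222, -2.221, -0.0]
wrist_force: [0.3, 1.4, 0.7]
width: 1.001
grip_force: 0.0
```

Emit:
{"name": "drive_tool", "arguments": {"rows": [[0,0,0,0,0,-0.01,1],[0,0,0,0,0,-0.02,1],[0,0,0,0,0,-0.02,1],[0,0,0,0,0,0,1],[0,0,0,0,0,0,1],[0,0,0,0,0,0,1]]}}

```text
time: 15.98
tool_pos: [0.5891, -0.1854, 0.1879]
tcp_rot: [2.222, 2.221, 0.0]
wrist_force: [-0.4, 0.6, -0.2]
width: 1.0
grip_force: 0.0
```

Run:
```python
from h import *
S=read_camera("side");print(status.read_state()["tool_pos"])
k=6
cv2.imwrite("pics/c5.png",cv2.resize(S["color"][110:206,360:460],None,fx=k,fy=k,interpolation=cv2.INTER_CUBIC)[:,:,::-1])
def ext(c,r):
    u=(proj(S,circ(c,r))-[360,110]+.5)*k-.5;return np.r_[u.min(0),u.max(0)].round(1)
print("cover plate",ext([.5893,-.1853,.108],.0555),"skirt",ext([.5893,-.1853,.09],.0555),"collar",ext([.5893,-.1853,.134],.021),"knob",ext([.5893,-.1853,.164],.011),"can base",ext([.5893,-.1853,0],.046))
```

```text
[ 0.58861373 -0.18523252  0.18705884]
cover plate [158.8 245.6 393.2 349.7] skirt [156.2 279.1 389.3 384.3] collar [235.9 227.3 325.3 265.9] knob [262.5 178.  309.8 197.8] can base [163.  449.9 350.7 541.7]
```

View pics/c5.png

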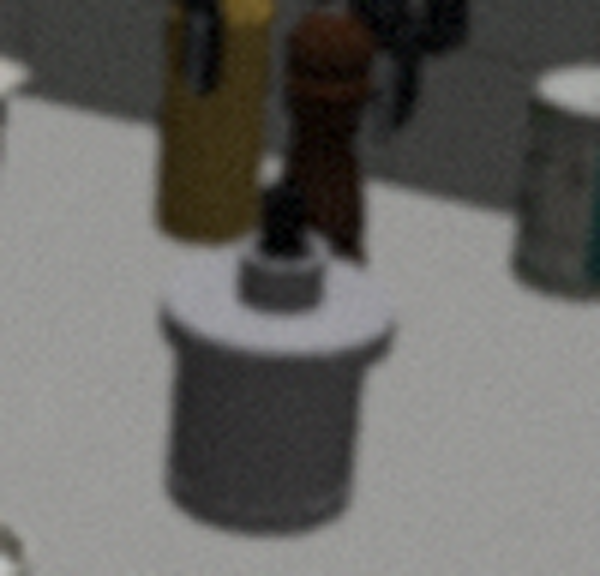

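The pair is seated flat: cover plate at x 160–396 (predicted 159–393) and knob at (285,215). Now down over the collar.

Emit:
{"name": "drive_tool", "arguments": {"rows": [[0,0,0,0,0,0.015,1],[0,0,0,0,0,0.02,1],[0,0,0,0,0,0.02,1],[0,0,0,0,0,0.015,1],[0,0,0,0,0,0.005,1],[0,0,0,0,0,0,1],[0,0,0,0,0,0,1],[0,0,0,0,0,0,1]]}}

```text
time: 16.7
tool_pos: [0.59, -0.1857, 0.1138]
tcp_rot: [2.221, 2.22, 0.001]
wrist_force: [0.6, 1.1, -0.9]
width: 1.0
grip_force: 0.0
```

Emit:
{"name": "drive_tool", "arguments": {"rows": [[0,0,0,0,0,0,1],[0,0,0,0,0,0,1],[0,0,0,0,0,0,1]]}}

```text
time: 16.95
tool_pos: [0.5899, -0.1857, 0.114]
tcp_rot: [2.221, 2.22, 0.001]
wrist_force: [0.5, -0.3, -0.4]
width: 1.0
grip_force: 0.0
```

Emit:
{"name": "drive_tool", "arguments": {"rows": [[0,0,0,0,-0.001,0.0025,0.8],[0,0,0,0,0,0,0.65],[0,0,0,0,0,0,0.58],[0,0,0,0,0,0,0.54],[0,0,0,0,0,0,0.5],[0,0,0,0,0,0,0.46],[0,0,0,0,0,0,0.4],[0,0,0,0,0,0,0.3]], "force": 25}}

```text
time: 17.62
tool_pos: [0.5882, -0.1855, 0.1106]
tcp_rot: [-2.222, -2.221, 0.0]
wrist_force: [-1.1, 0.3, 2.1]
width: 0.484
grip_force: 25.6
```

Emit:
{"name": "drive_tool", "arguments": {"rows": [[0,0,0,0,0,0,0.2],[0,0,0,0,0,0,0.2],[0,0,0,0,0,0,0.2],[0,0,0,0,0,0,0.2]], "force": 60}}

```text
time: 17.95
tool_pos: [0.5885, -0.1856, 0.1108]
tcp_rot: [2.222, 2.22, 0.0]
wrist_force: [-1.4, -0.1, 3.3]
width: 0.475
grip_force: 60.7
```

Emit:
{"name": "drive_tool", "arguments": {"rows": [[0,0,0,0,0,-0.002,0.2],[0,0,0,0,0,-0.003,0.2],[0,0,0,0,0,-0.004,0.2],[0,0,0,0,0,-0.004,0.2],[0,0,0,0,0,0,0.2],[0,0,0,0,0,0,0.2]]}}

```text
time: 18.45
tool_pos: [0.5886, -0.1856, 0.1237]
tcp_rot: [2.222, 2.22, 0.001]
wrist_force: [-0.4, -0.2, -1.3]
width: 0.471
grip_force: 60.6
```

Emit:
{"name": "drive_tool", "arguments": {"rows": [[0,0,0,0,0,-0.008,0.2],[0,0,0,0,0,-0.012,0.2],[0,0,0,0,0,-0.015,0.2],[0,0,0,0,0,-0.018,0.2],[0,0,0,0,0,-0.018,0.2],[0,0,0,0,0,-0.018,0.2],[0,0,0,0,0,-0.012,0.2],[0,0,0,0,0,-0.005,0.2]]}}

```text
time: 19.12
tool_pos: [0.5898, -0.186, 0.2332]
tcp_rot: [2.219, 2.217, 0.004]
wrist_force: [0.3, -0.4, -0.7]
width: 0.47
grip_force: 60.7
```

Emit:
{"name": "drive_tool", "arguments": {"rows": [[0,0,0,0,0,0,0.2],[0,0,0,0,0,0,0.2],[0,0,0,0,0,0,0.2],[0,0,0,0,0,0,0.2],[0,0,0,0,0,0,0.2],[0,0,0,0,0,0,0.2]]}}

```text
time: 19.62
tool_pos: [0.5878, -0.1853, 0.2283]
tcp_rot: [-2.221, -2.22, 0.001]
wrist_force: [0.7, 0.2, -1.5]
width: 0.47
grip_force: 60.7
```

Run:
```python
from h import *
S=read_camera("side");print(status.read_state()["tool_pos"],status.read_state()["grip_force"])
cv2.imwrite("pics/c6.png",cv2.resize(S["color"][80:260,300:480],None,fx=3.3,fy=3.3,interpolation=cv2.INTER_CUBIC)[:,:,::-1])
```

```text
[ 0.58792625 -0.18536875  0.22855378] 60.70135027170181
```

View pics/c6.png

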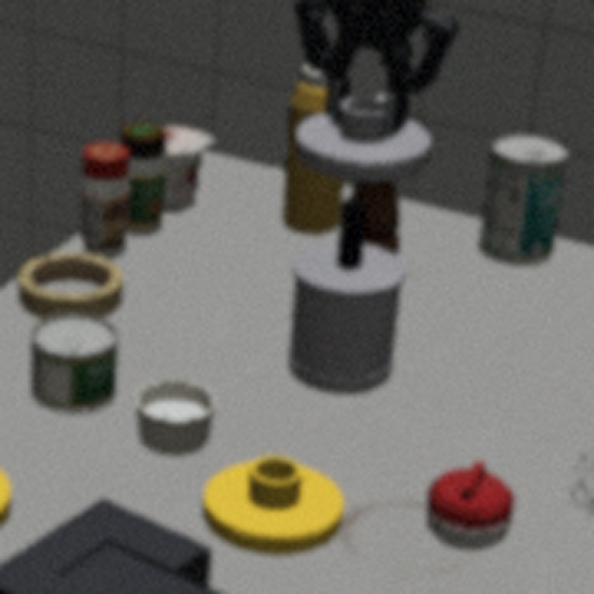

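The cover is level at (363,140), about 44 mm clear above the knob (352,200). The inner lid is seated in the canister and the bystanders are in place.

```bash
python3 -c "
from workcell import workorder;print(workorder.finish_job())"
```

```text
the job is handed in; nothing more can be done
None
```

I handed the job in after about 20 s: the inner lid is seated in the canister, and the arm holds the steel cover level above it, about 44 mm clear of the knob, with the canister and bystanders in place in the last picture.

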